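Click the drying capsule onto the bedside dryer's stud and keep it pressed

ROBOT

A 7-joint arm with a two-finger parallel gripper is mounted at the origin on the work surface. World frame = base frame: x ahead of the robot, y to its left, z up, the work surface at z = 0. Lengths are in m, angles in rad, forces in N, time in s.
With the tool pointing down it reaches from about 0.425 to 0.925 m from the base axis. Payload 6.8 kg.
Tool frame: the origin (TCP) lies midway between the tips of the shut fingers; the grasp point (between the pads) lies 19 mm behind it; z points along the fingers, y is the direction in which the jaws open and shut (so a half turn about z gives the same grasp; the last joint's range is limited). The gripper opens to 85 mm and grips with 20 to 120 N. Pads are 22 mm wide; open, the fingers measure 114 mm over their backs; the gripper's body (76 mm by 85 mm) begins 54 mm behind the grasp point. The pads swing forward as they close: fully open they stand 13 mm farther back than shut.
Start: joints at [1.084, 0.477, 0.022, 1.555, -0.011, 1.109, -0.083], TCP at [0.25, -0.627, 0.231] pointing down, gripper open.
Joint ranges: [-2.96, 2.96], [-0.34, 2.1], [-1.41, 1.46], [0.24, 2.44], [-1.37, 4.51], [0.17, 1.92], [-2.96, 2.96]. Speed limits (rad/s): [2.39, 2.39, 3.14, 3.14, 3.14, 3.14, 3.14].

INTERFACE

Orientations are given as a rotation vector (axis times angle).
In Python, from bench import r, imaging gives the robot as it stands.
- The arm moves only by the tool jog_arm, never from a script. Its argument "rows" is a list of rows, each an object with "delta_rot": the turn, a rotation vector about the tool's x, y, z in degrees, a list of three; "xyz": the shift along the tool's x, y, z in cm, a list of three; "fingers": the closure, from 0 (fully open) to 1 (shut). A call has exactly 5 rows; each row is the pose to reach, as a shift and turn from the pose measured when the call began, along the tool's axes at that moment; what a row does not reach only later rows make up. A row lasts 1/12 s, in which the tool goes at most 41.7 mm and 7.16 degrees, less where a joint would pass 70% of its speed; a pose out of reach is approached as far as the arm can. A call with a gripper value outside its range is refused whole. The fingers move at their own pace and stop on an object; "grip_force" is the grip in N (left out, the last holds). Time passes only in rows, so rows that repeat a pose let the fingers close, or fill a call up. It gives the time, the measured TCP pose, the force and the opening at its end, in the units of the state.
- r.get_obs(): the state, without advancing time (a new reading comes with each control period).
- imaging.grab_frame(name): name is "side" or "top"; returns the picture (400x640x3 uint8, blue, green, red); there is no depth.
- imaging.camera_info(name): a dict with "camera_matrix" (3x3 intrinsics, pixels), "k1" (the pictures are not rectified: a ray, as slopes to the right and down, at radius r is drawn at 1 + k1 r^2 times it, then the intrinsics apply), "xyz" and "attitude" of the camera in the world. Camera axes: x right, y down, z forward; pixel columns grow to the right and rows downward; lengths in m; the calibration is good to about 2 mm. A picture is of the moment at which its call begins. camera_info takes no time and is no camera call.
- r.hand_in(): hands the job in, once; it reports no verdict.
Trained networks look in the newest picture that a camera, given by its name, has taken for a name from the list of things; names that differ only in an ending like _2 or _b are one class to them, and where a whole thing is asked for, a point or a joint stands for the part that bears it (a point fixed in the world has none). Each returns a list of dicts, best first, with "conf" (0 to 1); they miss things now and then, are a little off and sometimes report something else, mostly with a low value. They report only what shows in the picture. A call takes as long as a camera call. They do not tell look-alikes from the thing itself.
- imaging.find_in(camera, query): "position" ([column, row] in pixels, amid what is visible of it).
- imaging.cut_out(camera, query): "region" (400x640 bool, what is visible of it) and "position" ([column, row] in pixels, amid what is visible of it).
- imaging.tip_of(camera, query): "position" ([column, row] in pixels: a listed point, or the origin of a listed thing).
The state is a dict: "clock": time; "joints": joint angles; "qvel": joint speeds; "tau": joint torques, N m; "tcp_pos": TCP position; "orientation": TCP orientation; "contact_force": force on the tool from outside, world axes, zero at the start; "moment": the same for the moment, N m; "grip_width": finger opening in m.
Only numpy, scipy, OpenCV 4.12 (cv2) and the standard library are available. Lean on these libraries where they do the work, as an engineer would, in place of code of your own. Each camera call takes 0.05 s, during which the arm holds its last target.

TASK

Get the hearing-aid dryer on the nightstand ready for the night: push its orange transport lock all the way to the open end stop (the green dot), so that the fork is clear of the stud, then take the drying capsule from the saucer, set it upright on the dryer's sprung stud and press it straight down until it clicks and sits flush on the rubber seat. Keep pressing firmly after the click, with about a kilo's weight, for a couple of seconds and finish like that, still holding the capsule pressed down; do not let go or back off. Leave the saucer and everything else on the nightstand where it is.

Things in the scene. Friction and masses are not known exactly. Their poses are not given: they have to be found in the camera images.
- dock: the dryer, a fixed white box 130 (its x) x 170 (its y) mm, deck 34 mm above the nightstand; origin under its centre, z up. The stud (dock y +45 mm) and the orange lock grip lie on the line dock x = -25 mm; low guide rails beside the lock (top 43 mm above the nightstand); two cradles with hearing aids in the +x half (up to 12 mm above the deck)
- stud (a point): on the stud's axis at the top of its black rubber seat (52 mm disc, 36 mm above the nightstand); axes as the dock's. From here the stud stands up 14.5 mm: a dark post 16 mm thick with a tapered tip and four sprung steel balls (24 mm across them, 7.8 mm above the seat)
- lock (a joint): lock travel in m: 0 = transport (red dot), its grey fork round the stud, 0.5 to 6.5 mm above the seat, keeps the capsule from going home; 0.045 = open at the end stop (green dot), fork clear. Slides towards the dock's -y, stays where left, friction about 2 N
- lock_grip (a point): centre of the top of the lock's orange grip, 62.5 mm above the nightstand; moves with the lock, axes as the dock's. The grip is an upright block 12 mm (dock x) by 24 mm (dock y), 20 mm tall, on the 36 mm wide fork plate
- capsule: the drying capsule, upright on the saucer: pale round cup, 43 mm across, 18 mm high, under a blue ribbed cap, 46 mm across, 18 mm high (does not turn); 50 g; origin at the centre of its underside, z up. Underneath a 20 mm snap hole. On the stud it meets the balls 11 mm above the seat, resists with 8 to 14 N, then gives way with a click and bottoms with its origin at stud
- saucer: white porcelain saucer, 140 mm across and 20 mm high, loose; the capsule stands on its inner floor, 5 mm above the nightstand; origin at the centre of its underside; leave it in place
- battery_tray: two stacked plastic trays for button cells, grey under white, 110 x 80 x 43 mm, loose; origin under its centre; leave it alone
- spectacle_case: stainless steel spectacle case, 160 x 62 x 36 mm, loose; origin under its centre; leave it alone
- tumbler: empty glass tumbler, 70 mm across, 90 mm high, loose; origin under its centre; leave it alone
- phone: dark phone lying flat, 148 x 72 x 9 mm, loose; origin under its centre; leave it alone
- alarm_clock: small wooden alarm clock, 45 x 90 x 83 mm, loose; origin under its centre; leave it alone
- book: closed green book lying flat, 105 x 150 x 22 mm, loose; origin under its centre; leave it alone
Mind the look-alikes: they are no part of the job. What is shaped like the dock but brown or pink is not meant.

How it is judged:
By the outcome, as a careful person would: the job done as asked, in the order asked, and still so for the second after the job is handed in, while the arm keeps its last pose, push and grip.
It also fails if it takes over 51 s, if anything falls off the work surface, if the arm or the gripper's body presses on something with over 40 N, if the wrist force passes 120 N, or if a joint passes its speed limit or range.

## Working session

There is one attempt and no reset: what is moved stays moved. The work goes in short steps, Python scripts to look and compute and a tool call to move; the robot and the scene stay as the last step left them, time stands still between calls to the robot, and variables do not carry over. Pictures are saved under pics/ and viewed, and the job is handed in when it is done.

Besides the shell and the picture viewer there is one more tool, called after "Emit:" as name([rows], argument=value, ...), one row to a line, values as JSON. jog_arm: Moves the arm, as the interface text tells. Its arguments: {"type":"object","properties":{"rows":{"type":"array","items":{"type":"object","properties":{"delta_rot":{"type":"array","items":{"type":"number"}},"xyz":{"type":"array","items":{"type":"number"}},"fingers":{"type":"number"}}}},"grip_force":{"type":"number"}},"required":["rows"]}

```bash
ls; mkdir -p pics; python3 - <<'E'
from bench import r, imaging
import cv2
for n in("side","top"):
    f=imaging.grab_frame(n); cv2.imwrite(f"pics/{n}0.png",f); print(imaging.camera_info(n))
print(r.get_obs())
E
```

```text
pics
{'camera_matrix': array([[439.49507312,   0.        , 315.52176512],
       [  0.        , 439.49507312, 199.20857486],
       [  0.        ,   0.        ,   1.        ]]), 'k1': -0.009214508273412128, 'xyz': array([ 0.47971488, -1.11295017,  1.01882293]), 'attitude': array([-2.26539742,  0.11472502, -0.02385169])}
{'camera_matrix': array([[386.25010866,   0.        , 323.98951719],
       [  0.        , 386.25010866, 207.4568687 ],
       [  0.        ,   0.        ,   1.        ]]), 'k1': -0.04570316753190191, 'xyz': array([ 0.34489853, -0.02212809,  1.03441292]), 'attitude': array([-2.15264608,  2.04723376, -0.24004563])}
{'clock': 0.1, 'joints': array([ 1.08389747,  0.4777348 ,  0.02233853,  1.55629404, -0.01149209,
        1.10927699, -0.08308996]), 'qvel': array([-0.00051057, -0.00061454,  0.00090721, -0.00281285, -0.0012889 ,
       -0.0002228 , -0.00126719]), 'tau': array([ 5.15800493e-03, -5.97754383e+01,  1.61444653e+00, -2.81952435e+01,
        1.28854369e-02,  4.95900764e-03, -1.82648427e-05]), 'tcp_pos': array([ 0.24942742, -0.62668961,  0.23043592]), 'orientation': array([-3.08389952e+00, -5.91235204e-01,  6.52073651e-04]), 'contact_force': array([-0.67352454,  0.62959878, -0.34539623]), 'moment': array([ 0.02927685, -0.01284615,  0.02680618]), 'grip_width': 0.08543256012144952}
```

View pics/side0.png

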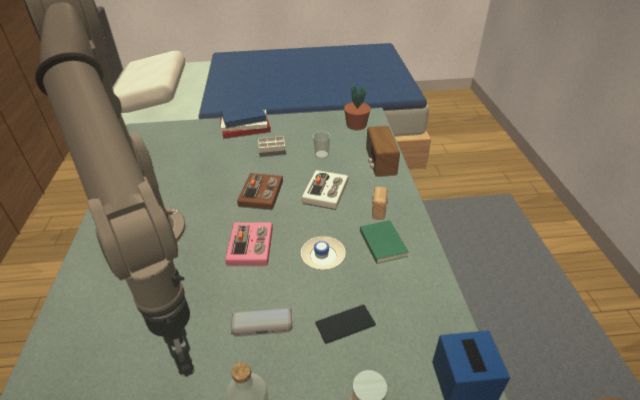

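View pics/top0.png

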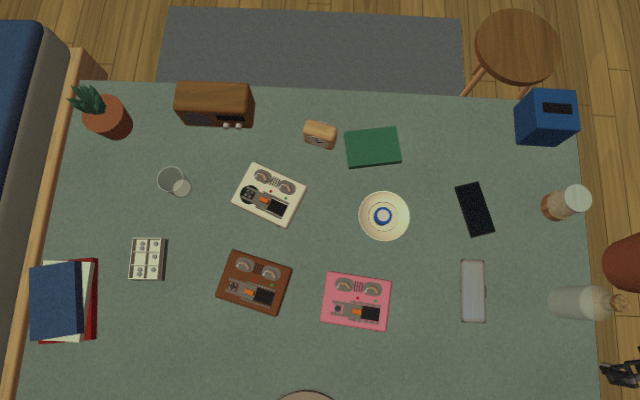

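The top view shows three dryers: white at (268,195), brown at (254,282) and pink at (356,301). The white one fits the description. The capsule and saucer are at (383,216).

```bash
cat > h.py <<'E'
import numpy as np, cv2
from scipy.spatial.transform import Rotation as R
from bench import r, imaging
I={n:imaging.camera_info(n) for n in("side","top")}
def ray(n,p):
    c=I[n];K=c["camera_matrix"];D=np.array([c["k1"],0,0,0,0.])
    u=cv2.undistortPoints(np.array([[p]],float),K,D)[0,0]
    d=R.from_rotvec(c["attitude"]).apply([u[0],u[1],1.]);return c["xyz"],d/np.linalg.norm(d)
def onz(n,p,z):
    o,d=ray(n,p);return o+d*(z-o[2])/d[2]
def tri(a,b):
    o1,d1=ray("side",a);o2,d2=ray("top",b)
    A=np.stack([d1,-d2],1);t=np.linalg.lstsq(A,o2-o1,rcond=None)[0]
    p,q=o1+d1*t[0],o2+d2*t[1];return (p+q)/2,np.linalg.norm(p-q)
def proj(n,X):
    c=I[n];Rm=R.from_rotvec(c["attitude"]).inv()
    D=np.array([c["k1"],0,0,0,0.])
    return cv2.projectPoints(np.atleast_2d(np.asarray(X,float)),Rm.as_rotvec(),-Rm.apply(c["xyz"]),c["camera_matrix"],D)[0][:,0]
E
python3 - <<'E'
from h import *
Z={"stud":.036,"lock_grip":.0625,"capsule":.005,"saucer":0,"dock":0}
fs={n:imaging.grab_frame(n) for n in I}
for q,z in Z.items():
  for n in I:
    for d in imaging.tip_of(n,q)[:4]:
        p=d["position"];print(q,n,np.round(p,1),round(d["conf"],2),np.round(onz(n,p,z),4))
cv2.imwrite("pics/c1.png",np.hstack([cv2.resize(fs["top"][150:240,220:320],None,fx=4,fy=4,interpolation=2),cv2.resize(fs["side"][160:250,290:360],None,fx=4,fy=4,interpolation=2)]))
cv2.imwrite("pics/c2.png",np.hstack([cv2.resize(fs["top"][180:250,340:430],None,fx=4,fy=4,interpolation=2),cv2.resize(fs["side"][220:290,280:370],None,fx=4,fy=4,interpolation=2)]))
print(r.get_obs()["clock"])
E
```

```text
stud side [320.4 178.8] 0.86 [0.5939 0.1714 0.036 ]
stud side [244.5 228.1] 0.75 [ 0.323  -0.0615  0.036 ]
stud side [255.1 176.8] 0.74 [0.3535 0.2127 0.036 ]
stud side [316.5 176.7] 0.69 [0.5809 0.1859 0.036 ]
stud top [251.2 195.7] 0.8 [0.5987 0.18   0.036 ]
stud top [233.6 288.7] 0.69 [0.3533 0.2027 0.036 ]
stud top [338.4 307.4] 0.57 [ 0.3209 -0.0649  0.036 ]
lock_grip side [238.1 236.8] 0.67 [ 0.3088 -0.1269  0.0625]
lock_grip side [249.8 177.5] 0.54 [0.3378 0.175  0.0625]
lock_grip side [316.7 177.6] 0.53 [0.5783 0.1455 0.0625]
lock_grip side [318.7 153.2] 0.47 [0.6006 0.3001 0.0625]
lock_grip top [265.2 196.7] 0.79 [0.5911 0.138  0.0625]
lock_grip top [354.4 310. ] 0.65 [ 0.3172 -0.1031  0.0625]
lock_grip top [245.9 290.1] 0.57 [0.3513 0.1659 0.0625]
capsule side [319.  256.8] 0.59 [ 0.5535 -0.1847  0.005 ]
capsule top [380.8 219.4] 0.5 [ 0.5581 -0.1718  0.005 ]
saucer side [321.4 253.8] 0.71 [ 0.5626 -0.1683  0.    ]
saucer top [384.9 214.9] 0.88 [ 0.5723 -0.1836  0.    ]
dock side [257.2 191.1] 0.94 [0.3579 0.1716 0.    ]
dock side [323.9 190.8] 0.82 [0.6037 0.1443 0.    ]
dock side [250.2 246.8] 0.75 [ 0.3384 -0.1127  0.    ]
dock top [270.  194.4] 0.97 [0.6142 0.1355 0.    ]
dock top [257.1 281.5] 0.93 [0.3755 0.1505 0.    ]
dock top [355.5 297.7] 0.83 [ 0.3469 -0.1101  0.    ]
0.7
```

View pics/c1.png

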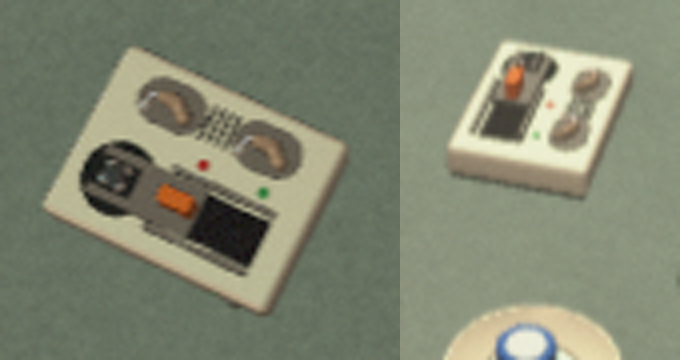

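View pics/c2.png

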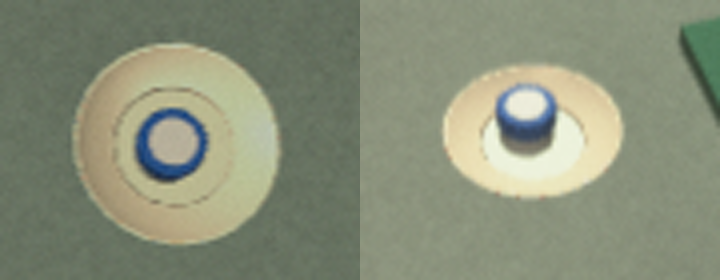

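```bash
cat > fit.py <<'E'
from h import *
from scipy.optimize import minimize
def hullmask(n,X,s=4):
    p=proj(n,X); h=cv2.convexHull(((p+.5)*s*16).astype(np.int32)) # subpixel
    m=np.zeros((400*s,640*s),np.uint8); cv2.fillConvexPoly(m,h,1,shift=4)
    return cv2.resize(m.astype(np.float32),(640,400),interpolation=cv2.INTER_AREA)
def box(x,y,a):
    c=np.array([[sx*.065,sy*.085,z] for sx in(-1,1) for sy in(-1,1) for z in(0,.034)])
    return R.from_euler("z",a).apply(c)+[x,y,0]
def fit(shape,masks,x0,steps):
    def f(v): return sum(np.abs(hullmask(n,shape(*v))-m)[100:330,180:480].sum() for n,m in masks.items())
    sim=np.vstack([x0]+[np.array(x0)+np.eye(len(x0))[i]*steps[i] for i in range(len(x0))])
    s=minimize(f,x0,method="Nelder-Mead",options=dict(initial_simplex=sim,xatol=1e-5,fatol=.1,maxiter=300));return s.x,s.fun
E
cat > m1.py <<'E'
from fit import *
ms={}
for n in I:
    imaging.grab_frame(n)
    for q,near in(("dock",(.604,.14)),("capsule",(.556,-.178)),("saucer",(.567,-.176))):
        b=[d for d in imaging.cut_out(n,q) if np.linalg.norm(onz(n,d["position"],.02)[:2]-near)<.08]
        if b: ms[n,q]=b[0]["region"].astype(np.float32); print(n,q,b[0]["conf"],b[0]["region"].sum())
a0=np.arctan2(-.010,.043)+np.pi/2-0
d=np.array([.5987,.18])-[.5911,.138]; a0=np.arctan2(d[1],d[0])-np.pi/2
print("a0",a0)
def disc(rr,z): 
    t=np.linspace(0,2*np.pi,60,endpoint=False);return np.stack([rr*np.cos(t),rr*np.sin(t),0*t+z],1)
cap=lambda x,y:np.vstack([disc(.0215,.005),disc(.023,.023),disc(.023,.041)])+[x,y,0]
for cams in(("side","top"),("side",),("top",)):
    for q,sh,x0,st in(("dock",box,[.606,.138,a0],[.01,.01,.05]),("capsule",cap,[.556,-.178],[.005,.005])):
        M={n:ms[n,q] for n in cams if (n,q) in ms}
        if not M: continue
        v,e=fit(sh,M,x0,st);print(cams,q,np.round(v,4),round(e,1))
        if q=="dock":
            print(" stud",np.round(v[:2]+R.from_euler("z",v[2]).apply([-.025,.045,0])[:2],4))
E
python3 m1.py
```

```text
side dock 0.65 1223
side capsule 0.71 194
side saucer 0.56 917
top dock 0.57 2987
top capsule 0.73 248
top saucer 0.86 1708
a0 -0.17901527702148679
('side', 'top') dock [ 0.6084  0.1351 -0.3764] 361.0
 stud [0.6017 0.1861]
('side', 'top') capsule [ 0.5637 -0.17  ] 80.3
('side',) dock [ 0.6072  0.1361 -0.3241] 163.9
 stud [0.5978 0.1867]
('side',) capsule [ 0.5631 -0.1686] 46.1
('top',) dock [ 0.6093  0.1358 -0.3915] 185.8
 stud [0.6033 0.187 ]
('top',) capsule [ 0.5638 -0.1696] 34.1
```

```bash
cat > m2.py <<'E'
from fit import *
ms={}
R0={("top","dock"):(215,150,325,240),("side","dock"):(293,160,360,215),("top","capsule"):(360,195,405,240),("side","capsule"):(305,235,340,270)}
for n in I:
    f=imaging.grab_frame(n); hsv=cv2.cvtColor(f,cv2.COLOR_BGR2HSV)
    lab=cv2.cvtColor(f,cv2.COLOR_BGR2LAB).astype(float)
    x0,y0,x1,y1=R0[n,"dock"]
    bg=np.median(lab[y0:y1,x0:x1][[0,-1]].reshape(-1,3),0) 
    m=(np.linalg.norm((lab-bg)*[.6,1.5,1.5],axis=2)>13).astype(np.uint8)
    mm=np.zeros_like(m);mm[y0:y1,x0:x1]=m[y0:y1,x0:x1]
    cs=max(cv2.findContours(mm,0,1)[0],key=cv2.contourArea)
    o=np.zeros_like(m);cv2.drawContours(o,[cv2.convexHull(cs)],-1,1,-1);ms[n,"dock"]=o
    x0,y0,x1,y1=R0[n,"capsule"]
    m=((hsv[...,0]>100)&(hsv[...,0]<130)&(hsv[...,1]>70)).astype(np.uint8)
    mm=np.zeros_like(m);mm[y0:y1,x0:x1]=m[y0:y1,x0:x1]
    cs=max(cv2.findContours(mm,0,1)[0],key=cv2.contourArea)
    o2=np.zeros_like(m);cv2.drawContours(o2,[cv2.convexHull(cs)],-1,1,-1);ms[n,"capsule"]=o2
    v=f.copy()
    for k in(o,o2): cv2.drawContours(v,cv2.findContours(k,0,1)[0],-1,(0,0,255),1)
    cv2.imwrite(f"pics/m2{n}.png",cv2.resize(v[150:280,210:410],None,fx=4,fy=4,interpolation=0))
def disc(rr,z): 
    t=np.linspace(0,2*np.pi,60,endpoint=False);return np.stack([rr*np.cos(t),rr*np.sin(t),0*t+z],1)
cap=lambda x,y:np.vstack([disc(.023,.023),disc(.023,.041)])+[x,y,0]
for cams in(("side","top"),("side",),("top",)):
    for q,sh,x0,st in(("dock",box,[.606,.138,-.35],[.01,.01,.05]),("capsule",cap,[.556,-.178],[.005,.005])):
        v,e=fit(sh,{n:ms[n,q].astype(np.float32) for n in cams},x0,st);print(cams,q,np.round(v,4),round(e,1))
        if q=="dock":
            print(" stud",np.round(v[:2]+R.from_euler("z",v[2]).apply([-.025,.045,0])[:2],4))
            if len(cams)==2: print({n:np.round(proj(n,R.from_euler("z",v[2]).apply([[-.025,.045,.0505-.0],[-.025,.007,.0625]])+[v[0],v[1],0]),1).tolist() for n in I})
E
python3 m2.py
```

```text
('side', 'top') dock [ 0.6086  0.136  -0.4056] 155.9
 stud [0.6034 0.1873]
{'side': [[322.5, 172.9], [319.3, 176.3]], 'top': [[247.7, 192.5], [259.6, 197.5]]}
('side', 'top') capsule [ 0.563  -0.1712] 66.0
('side',) dock [ 0.6066  0.1365 -0.3882] 50.8
 stud [0.6005 0.1876]
('side',) capsule [ 0.5613 -0.1697] 43.9
('top',) dock [ 0.609   0.1356 -0.4033] 87.0
 stud [0.6037 0.1868]
('top',) capsule [ 0.5632 -0.1712] 16.8
```

View pics/m2top.png

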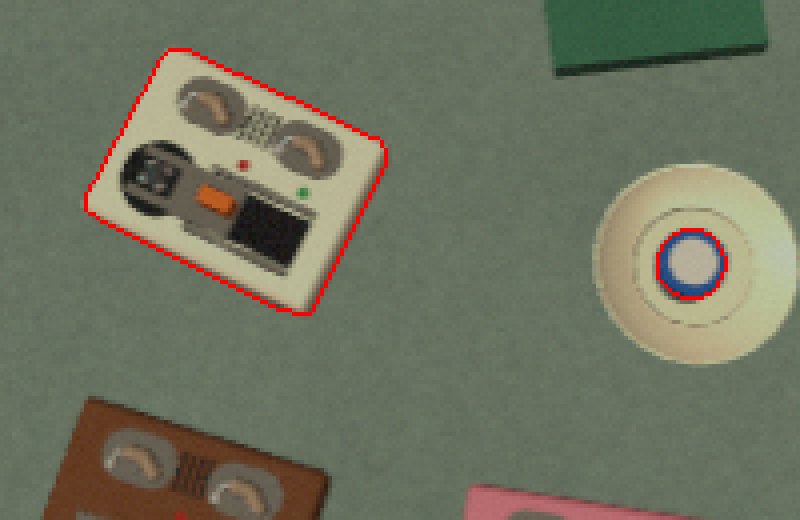

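View pics/m2side.png

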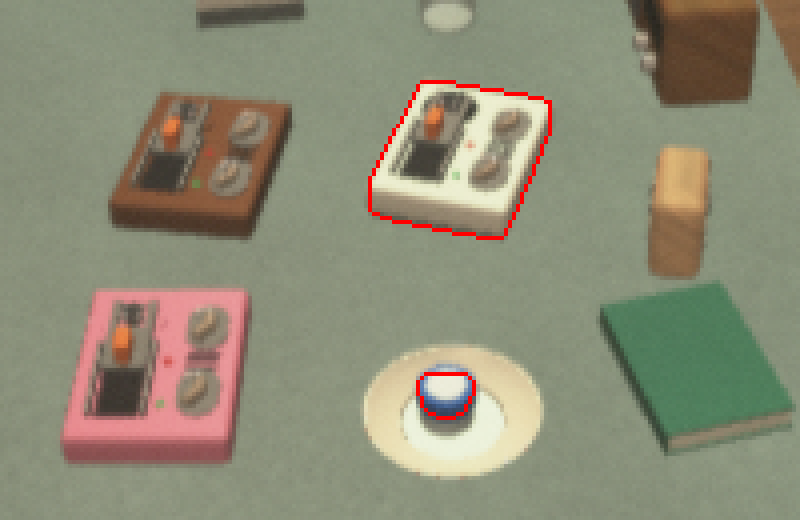

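```bash
cat > ov.py <<'E'
from h import *
import sys
v=[float(x) for x in sys.argv[2:5]]; tag=sys.argv[1]; ly=float(sys.argv[5]) # grip dock y
t=np.linspace(0,2*np.pi,40)
ci=lambda rr,z,y:np.stack([rr*np.cos(t)-.025,rr*np.sin(t)+y,0*t+z],1)
sq=lambda hx,hy,z,cx,cy:np.array([[cx-hx,cy-hy,z],[cx+hx,cy-hy,z],[cx+hx,cy+hy,z],[cx-hx,cy+hy,z]])
L=[(ci(.026,.036,.045),(0,255,255)),(ci(.008,.0455,.045),(255,0,255)),(sq(.065,.085,.034,0,0),(0,0,255)),(sq(.065,.085,0,0,0),(0,0,255)),(sq(.006,.012,.0625,-.025,ly),(255,255,0)),(sq(.006,.012,.0425,-.025,ly),(255,255,0))]
out=[]
for n,(x0,y0) in(("top",(225,155)),("side",(295,163))):
    f=imaging.grab_frame(n);s=8 if n=="top" else 8
    w,h=(85,72) if n=="top" else (65,72)
    if n=="side": w=15*4-5
    a=cv2.resize(f[y0:y0+h,x0:x0+w],None,fx=s*.7,fy=s*.7,interpolation=2);s*=.7
    for X,c in L:
        P=proj(n,R.from_euler("z",v[2]).apply(X)+[v[0],v[1],0])
        cv2.polylines(a,[(((P-[x0,y0]+.5)*s)*16).astype(np.int32)],True,c,1,shift=4)
    out.append(a)
cv2.imwrite(f"pics/{tag}.png",np.hstack(out))
E
python3 ov.py o1 .608 .136 -.40 .007; python3 - <<'E'
import cv2;print(cv2.imread('pics/o1.png').shape)
E
```

```text
(403, 784, 3)
```

View pics/o1.png

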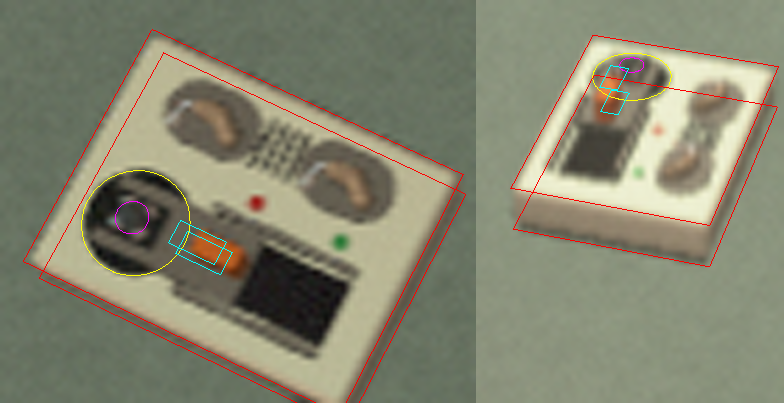

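```bash
python3 ov.py o2 .606 .1355 -.40 -.001
```

```text
(no output)
```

View pics/o2.png

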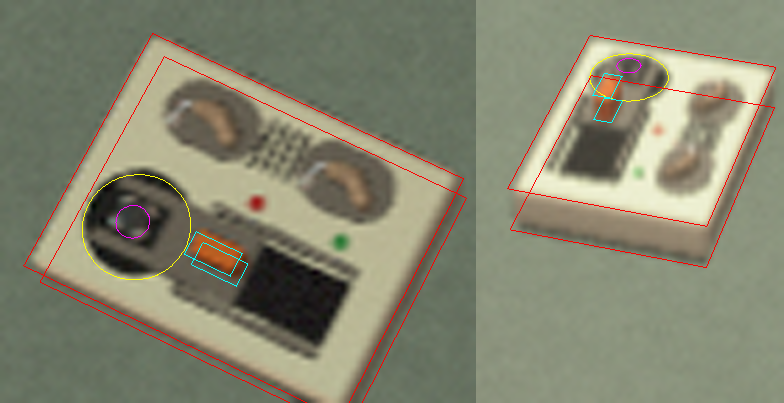

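```bash
cat > go.py <<'E'
# usage: go.py x y z jawdeg  -> shift(cm) & yaw in tool frame
from h import *
import sys
def st():
    o=r.get_obs();Rm=R.from_rotvec(o["orientation"]);return o,Rm
o,Rm=st()
M=Rm.as_matrix()
print("t %.2f"%o["clock"],"tcp",np.round(o["tcp_pos"],4),"F",np.round(o["contact_force"],1),"w %.4f"%o["grip_width"],"jaw %.1f"%np.degrees(np.arctan2(M[1,1],M[0,1])),"z",np.round(M[:,2],3),"j7 %.2f"%o["joints"][6])
if len(sys.argv)>4:
    x,y,z,j=map(float,sys.argv[1:5]);a=np.radians(j)
    yv=np.array([np.cos(a),np.sin(a),0]);zv=np.array([0,0,-1.]);T=R.from_matrix(np.stack([np.cross(yv,zv),yv,zv],1))
    print("shift cm",np.round(Rm.inv().apply(np.array([x,y,z])-o["tcp_pos"])*100,2),"rot",np.round(np.degrees((Rm.inv()*T).as_rotvec()),1))
E
python3 go.py .6045 .145 .2 67
```

```text
t 1.40 tcp [ 0.2497 -0.6272  0.2313] F [-0.3 -0.1 -0.7] w 0.0853 jaw -68.3 z [ 0.  0. -1.] j7 -0.08
shift cm [ 61.52 -58.62   3.13] rot [   0.    -0.  -135.3]
```

Emit:
jog_arm([
  {"xyz": [60,-59,0],"delta_rot": [0,0,-135],"fingers": 0.4},
  {"xyz": [60,-59,0],"delta_rot": [0,0,-135],"fingers": 0.4},
  {"xyz": [60,-59,0],"delta_rot": [0,0,-135],"fingers": 0.4},
  {"xyz": [60,-59,0],"delta_rot": [0,0,-135],"fingers": 0.4},
  {"xyz": [60,-59,0],"delta_rot": [0,0,-135],"fingers": 0.4},
], grip_force=20)

```text
clock: 1.82
tcp_pos: [0.3341, -0.4347, 0.2315]
orientation: [2.749, 1.519, -0.0]
contact_force: [1.4, -0.6, -0.8]
grip_width: 0.0512
```

```bash
python3 go.py .583 .143 .15 67
```

```text
t 1.82 tcp [ 0.3341 -0.4347  0.2315] F [ 1.4 -0.6 -0.8] w 0.0512 jaw -32.1 z [ 0.    -0.001 -1.   ] j7 0.19
shift cm [62.16 -9.67  8.12] rot [  0.    0.  -99.1]
```

Emit:
jog_arm([
  {"xyz": [62,-10,3],"delta_rot": [0,0,-99],"fingers": 0.4},
  {"xyz": [62,-10,3],"delta_rot": [0,0,-99],"fingers": 0.4},
  {"xyz": [62,-10,3],"delta_rot": [0,0,-99],"fingers": 0.4},
  {"xyz": [62,-10,3],"delta_rot": [0,0,-99],"fingers": 0.4},
  {"xyz": [62,-10,3],"delta_rot": [0,0,-99],"fingers": 0.4},
])

```text
clock: 2.23
tcp_pos: [0.4152, -0.2432, 0.2217]
orientation: [2.149, 2.29, -0.001]
contact_force: [1.4, 0.3, 0.0]
grip_width: 0.0516
```

```bash
python3 go.py .583 .143 .15 67
```

```text
t 2.23 tcp [ 0.4152 -0.2432  0.2217] F [1.4 0.3 0. ] w 0.0516 jaw 3.7 z [ 0.001 -0.001 -1.   ] j7 0.37
shift cm [37.48 19.2   7.14] rot [ -0.    0.1 -63.3]
```

Emit:
jog_arm([
  {"xyz": [37.5,19.2,7.1],"delta_rot": [0,0,-63],"fingers": 0.4},
  {"xyz": [37.5,19.2,7.1],"delta_rot": [0,0,-63],"fingers": 0.4},
  {"xyz": [37.5,19.2,7.1],"delta_rot": [0,0,-63],"fingers": 0.4},
  {"xyz": [37.5,19.2,7.1],"delta_rot": [0,0,-63],"fingers": 0.4},
  {"xyz": [37.5,19.2,7.1],"delta_rot": [0,0,-63],"fingers": 0.4},
])

```text
clock: 2.65
tcp_pos: [0.4971, -0.0547, 0.1871]
orientation: [1.341, 2.839, -0.001]
contact_force: [0.6, -0.2, 0.0]
grip_width: 0.0516
```

```bash
python3 go.py .583 .143 .15 67
```

```text
t 2.65 tcp [ 0.4971 -0.0547  0.1871] F [ 0.6 -0.2  0. ] w 0.0516 jaw 39.5 z [ 0.001 -0.001 -1.   ] j7 0.47
shift cm [ 9.81 19.19  3.69] rot [ -0.    0.1 -27.5]
```

Emit:
jog_arm([
  {"xyz": [9.8,19.2,3.7],"delta_rot": [0,0,-27.5],"fingers": 0.4},
  {"xyz": [9.8,19.2,3.7],"delta_rot": [0,0,-27.5],"fingers": 0.4},
  {"xyz": [9.8,19.2,3.7],"delta_rot": [0,0,-27.5],"fingers": 0.4},
  {"xyz": [9.8,19.2,3.7],"delta_rot": [0,0,-27.5],"fingers": 0.4},
  {"xyz": [9.8,19.2,3.7],"delta_rot": [0,0,-27.5],"fingers": 0.4},
])

```text
clock: 3.07
tcp_pos: [0.5791, 0.1335, 0.1516]
orientation: [0.62, 3.078, -0.002]
contact_force: [1.2, -0.8, 1.0]
grip_width: 0.0508
```

```bash
python3 go.py .583 .143 .09 67; python3 - <<'E'
from h import *
a=imaging.grab_frame("top")[120:270,190:340];b=imaging.grab_frame("side")[90:240,250:400]
cv2.imwrite("pics/v1.png",cv2.resize(np.hstack([a,b]),None,fx=2.6,fy=2.6,interpolation=2))
o=r.get_obs();c=o["tcp_pos"]
for n in I: print(n,proj(n,c))
E
```

```text
t 3.07 tcp [0.5791 0.1335 0.1516] F [ 1.2 -0.8  1. ] w 0.0508 jaw 67.2 z [ 0.002 -0.001 -1.   ] j7 0.50
shift cm [0.02 1.03 6.16] rot [-0.   0.1  0.2]
side [[316.45149075 157.87146852]]
top [[258.21984332 192.16140823]]
```

View pics/v1.png

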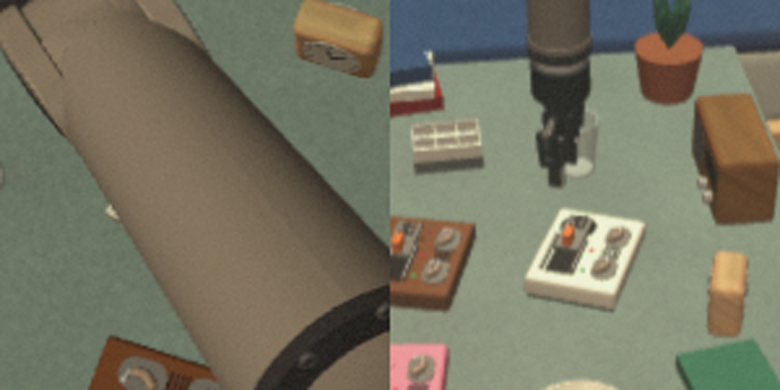

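Emit:
jog_arm([
  {"xyz": [0,1.0,3],"delta_rot": [0,0,0],"fingers": 0.4},
  {"xyz": [0,1.0,6],"delta_rot": [0,0,0],"fingers": 0.4},
  {"xyz": [0,1.0,8],"delta_rot": [0,0,0],"fingers": 0.4},
  {"xyz": [0,1.0,8],"delta_rot": [0,0,0],"fingers": 0.4},
  {"xyz": [0,1.0,8],"delta_rot": [0,0,0],"fingers": 0.4},
])

```text
clock: 3.58
tcp_pos: [0.5822, 0.1499, 0.0711]
orientation: [-0.614, -3.08, -0.006]
contact_force: [0.5, -0.5, 0.2]
grip_width: 0.0516
```

```bash
python3 go.py .583 .143 .047 67; python3 - <<'E'
from h import *
b=imaging.grab_frame("side")[130:230,270:390]
cv2.imwrite("pics/v2.png",cv2.resize(b,None,fx=5,fy=5,interpolation=2))
E
```

```text
t 3.58 tcp [0.5822 0.1499 0.0711] F [ 0.5 -0.5  0.2] w 0.0516 jaw 67.5 z [-0.     0.004 -1.   ] j7 0.42
shift cm [-0.34 -0.61  2.4 ] rot [ 0.2 -0.1  0.5]
```

View pics/v2.png

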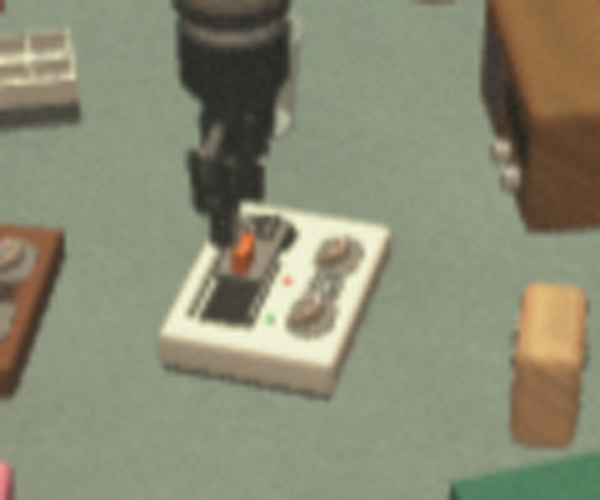

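```bash
python3 - <<'E'
from h import *
c=r.get_obs()["tcp_pos"];u=np.array([np.cos(np.radians(67.5)),np.sin(np.radians(67.5)),0])
for k in(-.0405,-.026,0,.026,.04):
    p=proj("side",c+u*k+[0,0,.008])[0];print(k,(p-[270,130]+.5)*5)
print((proj("side",[[.583,.143,.0625],[.583,.143,.0425]])-[270,130]+.5)*5)
E
```

```text
-0.0405 [224.82059454 249.11460973]
-0.026 [230.93955108 237.12291216]
0 [241.70589253 216.02363136]
0.026 [252.21624624 195.42624803]
0.04 [257.77279435 184.53704272]
[[242.76393328 242.10708359]
 [243.25551973 264.10429509]]
```

Emit:
jog_arm([
  {"xyz": [-0.3,-0.6,0.5],"delta_rot": [0.2,0,0.5],"fingers": 0.4},
  {"xyz": [-0.3,-0.6,1.5],"delta_rot": [0.2,0,0.5],"fingers": 0.4},
  {"xyz": [-0.3,-0.6,2.4],"delta_rot": [0.2,0,0.5],"fingers": 0.4},
  {"xyz": [-0.3,-0.6,2.4],"delta_rot": [0.2,0,0.5],"fingers": 0.4},
  {"xyz": [-0.3,-0.6,2.4],"delta_rot": [0.2,0,0.5],"fingers": 0.4},
])

```text
clock: 4.05
tcp_pos: [0.5833, 0.1435, 0.0478]
orientation: [-0.628, -3.078, -0.002]
contact_force: [0.3, 0.0, 0.3]
grip_width: 0.0514
```

```bash
python3 go.py .584 .143 .047 67; python3 - <<'E'
from h import *
b=imaging.grab_frame("side")[130:230,270:390]
cv2.imwrite("pics/v3.png",cv2.resize(b,None,fx=5,fy=5,interpolation=2))
E
```

```text
t 4.05 tcp [0.5833 0.1435 0.0478] F [0.3 0.  0.3] w 0.0514 jaw 66.9 z [-0.     0.002 -1.   ] j7 0.40
shift cm [-0.09 -0.02  0.08] rot [ 0.1 -0.  -0.1]
```

View pics/v3.png

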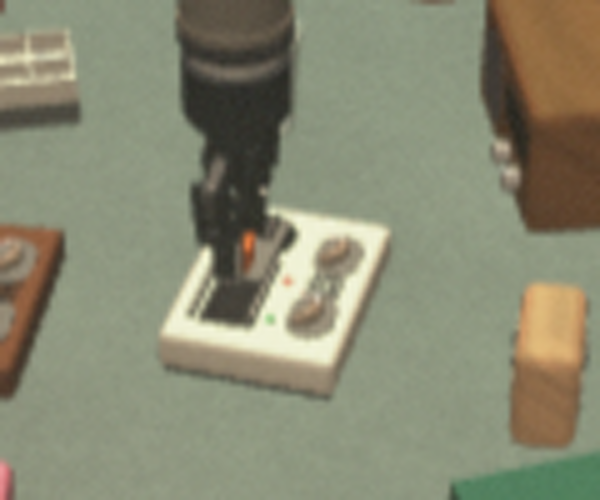

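Emit:
jog_arm([
  {"xyz": [-0.3,0,0.05],"fingers": 0.4},
  {"xyz": [-0.3,0,0.05],"fingers": 0.6},
  {"xyz": [-0.3,0,0.05],"fingers": 0.9},
  {"xyz": [-0.3,0,0.05],"fingers": 1},
  {"xyz": [-0.3,0,0.05],"fingers": 1},
], grip_force=20)

```text
$.rows[0]: bad value
```

Emit:
jog_arm([
  {"xyz": [-0.3,0,0.05],"delta_rot": [0,0,0],"fingers": 0.4},
  {"xyz": [-0.3,0,0.05],"delta_rot": [0,0,0],"fingers": 0.6},
  {"xyz": [-0.3,0,0.05],"delta_rot": [0,0,0],"fingers": 0.9},
  {"xyz": [-0.3,0,0.05],"delta_rot": [0,0,0],"fingers": 1},
  {"xyz": [-0.3,0,0.05],"delta_rot": [0,0,0],"fingers": 1},
], grip_force=20)

```text
clock: 4.52
tcp_pos: [0.5864, 0.1419, 0.0482]
orientation: [0.628, 3.078, 0.001]
contact_force: [-1.5, -3.1, 4.4]
grip_width: 0.0232
```

```bash
python3 go.py .584 .143 .047 67
```

```text
t 4.52 tcp [0.5864 0.1419 0.0482] F [-1.5 -3.1  4.4] w 0.0232 jaw 66.9 z [ 0.     0.001 -1.   ] j7 0.40
shift cm [0.26 0.01 0.12] rot [ 0.   0.  -0.1]
```

Emit:
jog_arm([
  {"xyz": [0,-0.8,-0.1],"delta_rot": [0,0,0],"fingers": 1},
  {"xyz": [0,-1.7,-0.1],"delta_rot": [0,0,0],"fingers": 1},
  {"xyz": [0,-2.6,-0.1],"delta_rot": [0,0,0],"fingers": 1},
  {"xyz": [0,-3.3,-0.1],"delta_rot": [0,0,0],"fingers": 1},
  {"xyz": [0,-3.8,-0.1],"delta_rot": [0,0,0],"fingers": 1},
])

```text
clock: 4.93
tcp_pos: [0.571, 0.1052, 0.0484]
orientation: [-0.63, -3.078, 0.0]
contact_force: [6.2, 0.4, -15.8]
grip_width: 0.0238
```

```bash
python3 go.py .5689 .1008 .047 67
```

```text
t 4.93 tcp [0.571  0.1052 0.0484] F [  6.2   0.4 -15.8] w 0.0238 jaw 66.9 z [-0.  0. -1.] j7 0.45
shift cm [ 0.02 -0.49  0.14] rot [-0.  -0.  -0.1]
```

Emit:
jog_arm([
  {"xyz": [0,-0.3,0],"delta_rot": [0,0,0],"fingers": 1},
  {"xyz": [0,-0.5,0],"delta_rot": [0,0,0],"fingers": 1},
  {"xyz": [0,-0.6,0],"delta_rot": [0,0,0],"fingers": 1},
  {"xyz": [0,-0.7,0],"delta_rot": [0,0,0],"fingers": 1},
  {"xyz": [0,-0.7,0],"delta_rot": [0,0,0],"fingers": 1},
])

```text
clock: 5.35
tcp_pos: [0.569, 0.1002, 0.0484]
orientation: [0.628, 3.077, 0.005]
contact_force: [6.6, 3.2, -15.4]
grip_width: 0.0235
```

```bash
python3 go.py .5689 .1008 .047 67
```

```text
t 5.35 tcp [0.569  0.1002 0.0484] F [  6.6   3.2 -15.4] w 0.0235 jaw 66.9 z [ 0.002  0.003 -1.   ] j7 0.45
shift cm [0.03 0.05 0.14] rot [ 0.2  0.  -0.1]
```

Emit:
jog_arm([
  {"xyz": [0,-0.2,0],"delta_rot": [0,0,0],"fingers": 1},
  {"xyz": [0,-0.3,0],"delta_rot": [0,0,0],"fingers": 1},
  {"xyz": [0,-0.3,0],"delta_rot": [0,0,0],"fingers": 1},
  {"xyz": [0,-0.3,0],"delta_rot": [0,0,0],"fingers": 1},
  {"xyz": [0,-0.3,0],"delta_rot": [0,0,0],"fingers": 1},
])

```text
clock: 5.77
tcp_pos: [0.569, 0.1001, 0.0484]
orientation: [0.625, 3.076, 0.012]
contact_force: [8.2, 6.0, -18.0]
grip_width: 0.0229
```

```bash
python3 go.py .5689 .1008 .047 67
```

```text
t 5.77 tcp [0.569  0.1001 0.0484] F [  8.2   6.  -18. ] w 0.0229 jaw 67.0 z [ 0.005  0.007 -1.   ] j7 0.46
shift cm [0.03 0.06 0.14] rot [0.5 0.1 0. ]
```

Emit:
jog_arm([
  {"xyz": [0,0,0],"delta_rot": [0.5,0,0],"fingers": 0.4},
  {"xyz": [0,0,0],"delta_rot": [0.5,0,0],"fingers": 0.4},
  {"xyz": [0,0,0],"delta_rot": [0.5,0,0],"fingers": 0.4},
  {"xyz": [0,0,-2],"delta_rot": [0.5,0,0],"fingers": 0.4},
  {"xyz": [0,0,-5],"delta_rot": [0.5,0,0],"fingers": 0.4},
])

```text
clock: 6.18
tcp_pos: [0.5663, 0.0989, 0.0969]
orientation: [-0.625, -3.075, 0.005]
contact_force: [1.2, -0.3, 1.2]
grip_width: 0.0514
```

```bash
python3 go.py .563 -.171 .11 67
```

```text
t 6.18 tcp [0.5663 0.0989 0.0969] F [ 1.2 -0.3  1.2] w 0.0514 jaw 67.0 z [-0.005 -0.003 -1.   ] j7 0.50
shift cm [-10.22 -24.99  -1.24] rot [-0.2 -0.2  0. ]
```

Emit:
jog_arm([
  {"xyz": [-10.2,-25,-4],"delta_rot": [0,-0.2,0],"fingers": 0.25},
  {"xyz": [-10.2,-25,-4],"delta_rot": [0,-0.2,0],"fingers": 0.25},
  {"xyz": [-10.2,-25,-4],"delta_rot": [0,-0.2,0],"fingers": 0.25},
  {"xyz": [-10.2,-25,-4],"delta_rot": [0,-0.2,0],"fingers": 0.25},
  {"xyz": [-10.2,-25,-4],"delta_rot": [0,-0.2,0],"fingers": 0.25},
])

```text
clock: 6.6
tcp_pos: [0.5636, -0.1084, 0.1293]
orientation: [-0.625, -3.078, 0.008]
contact_force: [1.8, 0.1, 0.6]
grip_width: 0.0645
```

```bash
python3 go.py .563 -.171 .12 67;python3 ov.py o3 .6065 .1355 -.40 -.047
```

```text
t 6.60 tcp [ 0.5636 -0.1084  0.1293] F [1.8 0.1 0.6] w 0.0645 jaw 67.0 z [-0.001 -0.005 -1.   ] j7 0.91
shift cm [-2.38 -5.78  0.96] rot [-0.3  0.   0. ]
```

View pics/o3.png

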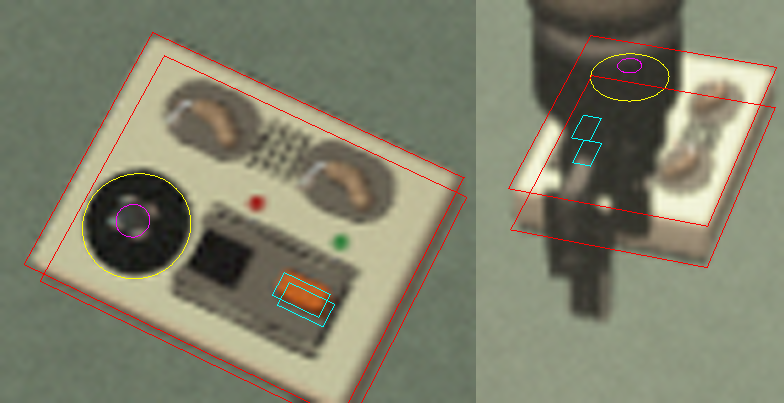

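```bash
python3 - <<'E'
from h import *
f=sum(imaging.grab_frame("top").astype(float) for _ in range(4))/4
a=f[178:214,232:276];s=16
a=cv2.resize(np.clip(a*1.8,0,255).astype(np.uint8),None,fx=s,fy=s,interpolation=2)
v=(.6065,.1355,-.40)
t=np.linspace(0,2*np.pi,40)
ci=lambda rr,z:np.stack([rr*np.cos(t)-.025,rr*np.sin(t)+.045,0*t+z],1)
for X,c in((ci(.026,.036),(0,255,255)),(ci(.012,.0438),(255,0,255)),(ci(.008,.046),(255,255,0))):
    P=proj("top",R.from_euler("z",v[2]).apply(X)+[v[0],v[1],0])
    cv2.polylines(a,[(((P-[232,178]+.5)*s)*16).astype(np.int32)],True,c,1,shift=4)
cv2.imwrite("pics/st.png",a)
for n in("top",): print([ (np.round(d["position"],1),round(d["conf"],2),np.round(onz(n,d["position"],.036),4)) for d in imaging.tip_of(n,"stud")])
E
```

```text
[(array([336.3, 307.5]), 0.72, array([ 0.3204, -0.0596,  0.036 ])), (array([252.2, 192.4]), 0.7, array([0.608 , 0.1782, 0.036 ])), (array([232.8, 287.8]), 0.68, array([0.3554, 0.2049, 0.036 ]))]
```

View pics/st.png

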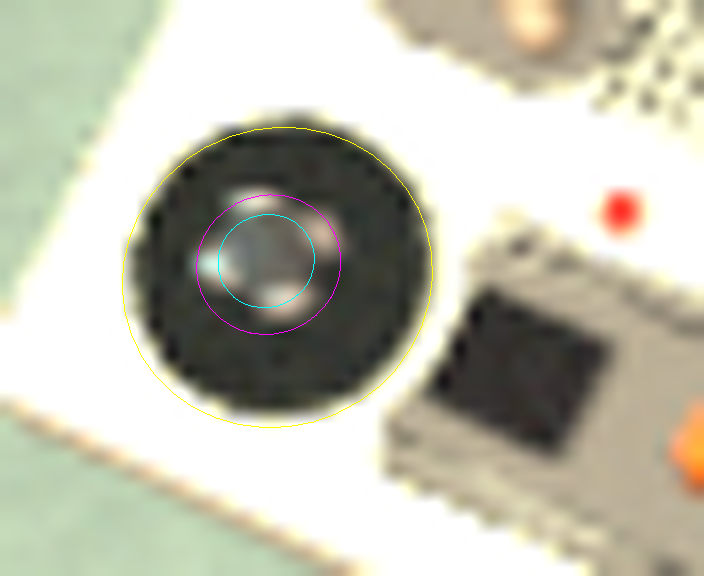

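```bash
python3 go.py .5625 -.1705 .08 67
```

```text
t 6.95 tcp [ 0.5642 -0.1044  0.1285] F [-0.3  0.8 -0.4] w 0.0640 jaw 67.2 z [-0.001 -0.003 -1.   ] j7 0.90
shift cm [-2.41 -6.14  4.87] rot [-0.2 -0.   0.2]
```

Emit:
jog_arm([
  {"xyz": [-2.4,-5.8,1],"delta_rot": [-0.3,0,0],"fingers": 0.25},
  {"xyz": [-2.4,-5.8,3],"delta_rot": [-0.3,0,0],"fingers": 0.25},
  {"xyz": [-2.4,-5.8,5],"delta_rot": [-0.3,0,0],"fingers": 0.25},
  {"xyz": [-2.4,-5.8,5],"delta_rot": [-0.3,0,0],"fingers": 0.25},
  {"xyz": [-2.4,-5.8,5],"delta_rot": [-0.3,0,0],"fingers": 0.25},
])

```text
clock: 7.37
tcp_pos: [0.5633, -0.165, 0.0781]
orientation: [-0.617, -3.078, -0.005]
contact_force: [0.4, -0.2, 0.2]
grip_width: 0.0641
```

```bash
python3 go.py .5625 -.1705 .009 67; python3 - <<'E'
from h import *
x0,y0=270,190
b=imaging.grab_frame("side")[y0:290,x0:390]
b=cv2.resize(b,None,fx=5,fy=5,interpolation=2)
c=r.get_obs()["tcp_pos"];M=R.from_rotvec(r.get_obs()["orientation"]).as_matrix();u=M[:,1]
for k in(-.032,0,.032):
    p=(proj("side",c+u*k+[0,0,.009])[0]-[x0,y0]+.5)*5;cv2.circle(b,tuple(int(q) for q in p),3,(0,0,255),-1)
cv2.imwrite("pics/v4.png",b)
E
```

```text
t 7.37 tcp [ 0.5633 -0.165   0.0781] F [ 0.4 -0.2  0.2] w 0.0641 jaw 67.3 z [-0.002  0.003 -1.   ] j7 0.97
shift cm [-0.16 -0.55  6.91] rot [ 0.1 -0.2  0.3]
```

View pics/v4.png

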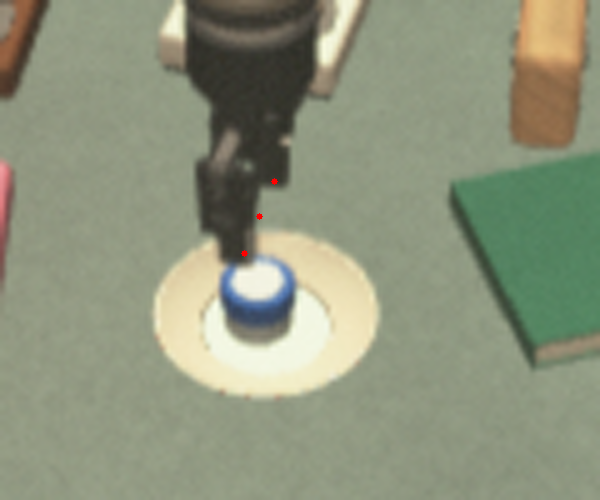

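Emit:
jog_arm([
  {"xyz": [-0.15,-0.6,0.5],"delta_rot": [0.1,-0.2,0.3],"fingers": 0.25},
  {"xyz": [-0.15,-0.6,1.5],"delta_rot": [0.1,-0.2,0.3],"fingers": 0.25},
  {"xyz": [-0.15,-0.6,3],"delta_rot": [0.1,-0.2,0.3],"fingers": 0.25},
  {"xyz": [-0.15,-0.6,4],"delta_rot": [0.1,-0.2,0.3],"fingers": 0.25},
  {"xyz": [-0.15,-0.6,4],"delta_rot": [0.1,-0.2,0.3],"fingers": 0.25},
])

```text
clock: 7.83
tcp_pos: [0.5619, -0.1702, 0.0372]
orientation: [-0.623, -3.079, -0.001]
contact_force: [-0.1, -0.7, -0.1]
grip_width: 0.064
```

```bash
python3 go.py .563 -.171 .009 67; python3 - <<'E'
from h import *
x0,y0=270,190
b=imaging.grab_frame("side")[y0:290,x0:390]
b=cv2.resize(b,None,fx=5,fy=5,interpolation=2)
cv2.imwrite("pics/v5.png",b)
E
```

```text
t 7.83 tcp [ 0.5619 -0.1702  0.0372] F [-0.1 -0.7 -0.1] w 0.0640 jaw 67.1 z [ 0.     0.001 -1.   ] j7 0.94
shift cm [-0.13 -0.03  2.82] rot [ 0.  -0.   0.1]
```

View pics/v5.png

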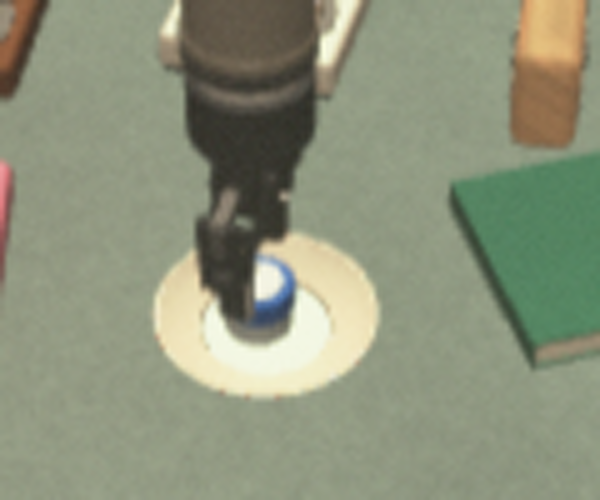

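Emit:
jog_arm([
  {"xyz": [-0.15,0,1],"delta_rot": [0,0,0],"fingers": 0.25},
  {"xyz": [-0.15,0,2],"delta_rot": [0,0,0],"fingers": 0.25},
  {"xyz": [-0.15,0,2.8],"delta_rot": [0,0,0],"fingers": 0.25},
  {"xyz": [-0.15,0,2.8],"delta_rot": [0,0,0],"fingers": 0.25},
  {"xyz": [-0.15,0,2.8],"delta_rot": [0,0,0],"fingers": 0.25},
])

```text
clock: 8.3
tcp_pos: [0.5635, -0.1707, 0.0095]
orientation: [-0.623, -3.079, -0.001]
contact_force: [0.4, 0.5, 0.6]
grip_width: 0.0642
```

```bash
python3 go.py .5635 -.171 .009 67
```

```text
t 8.30 tcp [ 0.5635 -0.1707  0.0095] F [0.4 0.5 0.6] w 0.0642 jaw 67.1 z [-0.     0.001 -1.   ] j7 0.91
shift cm [-0.01 -0.03  0.05] rot [ 0.  -0.   0.1]
```

Emit:
jog_arm([
  {"xyz": [0,0,0.05],"delta_rot": [0,0,0],"fingers": 0.35},
  {"xyz": [0,0,0.05],"delta_rot": [0,0,0],"fingers": 0.42},
  {"xyz": [0,0,0.05],"delta_rot": [0,0,0],"fingers": 0.5},
  {"xyz": [0,0,0.05],"delta_rot": [0,0,0],"fingers": 1},
  {"xyz": [0,0,0.05],"delta_rot": [0,0,0],"fingers": 1},
], grip_force=60)

```text
clock: 8.72
tcp_pos: [0.564, -0.1707, 0.0096]
orientation: [0.623, 3.079, 0.001]
contact_force: [-1.1, 0.6, 5.2]
grip_width: 0.0445
```

```bash
python3 go.py .5635 -.171 .009 67
```

```text
t 8.72 tcp [ 0.564  -0.1707  0.0096] F [-1.1  0.6  5.2] w 0.0445 jaw 67.1 z [ 0.001  0.001 -1.   ] j7 0.91
shift cm [ 0.03 -0.04  0.06] rot [0.1 0.  0.1]
```

Emit:
jog_arm([
  {"xyz": [0,0,-0.2],"delta_rot": [0,0,0],"fingers": 1},
  {"xyz": [0,0,-1],"delta_rot": [0,0,0],"fingers": 1},
  {"xyz": [0,0,-3],"delta_rot": [0,0,0],"fingers": 1},
  {"xyz": [0,0,-6],"delta_rot": [0,0,0],"fingers": 1},
  {"xyz": [0,0,-8],"delta_rot": [0,0,0],"fingers": 1},
])

```text
clock: 9.13
tcp_pos: [0.5643, -0.1706, 0.0918]
orientation: [0.622, 3.078, 0.002]
contact_force: [1.0, -0.2, -0.1]
grip_width: 0.0445
```

```bash
python3 go.py .603 .1863 .09 67; python3 - <<'E'
from h import *
x0,y0=270,170
b=imaging.grab_frame("side")[y0:290,x0:390]
b=cv2.resize(b,None,fx=5,fy=5,interpolation=2)
cv2.imwrite("pics/v6.png",b)
E
```

```text
t 9.13 tcp [ 0.5643 -0.1706  0.0918] F [ 1.  -0.2 -0.1] w 0.0445 jaw 67.1 z [ 0.002  0.001 -1.   ] j7 0.99
shift cm [10.3  34.39  0.22] rot [0.1 0.1 0.1]
```

View pics/v6.png

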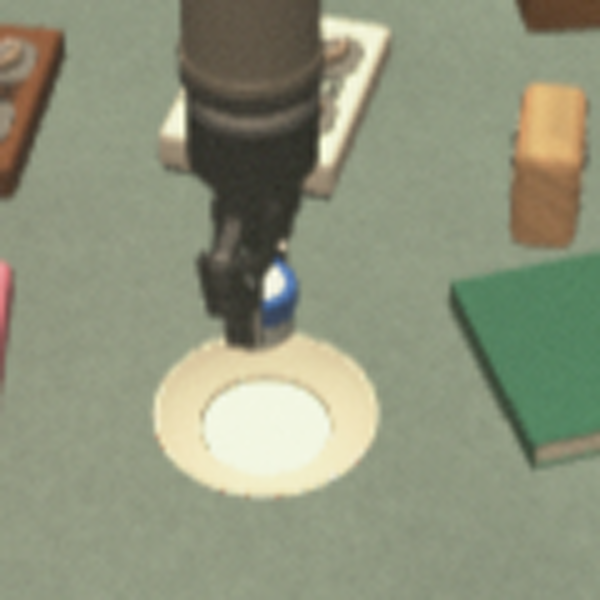

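Emit:
jog_arm([
  {"xyz": [10.3,34.4,-2.5],"delta_rot": [0,0,0],"fingers": 1},
  {"xyz": [10.3,34.4,-2.5],"delta_rot": [0,0,0],"fingers": 1},
  {"xyz": [10.3,34.4,-2.5],"delta_rot": [0,0,0],"fingers": 1},
  {"xyz": [10.3,34.4,-2.5],"delta_rot": [0,0,0],"fingers": 1},
  {"xyz": [10.3,34.4,-2.5],"delta_rot": [0,0,0],"fingers": 1},
])

```text
clock: 9.6
tcp_pos: [0.5877, 0.0371, 0.1081]
orientation: [0.622, 3.071, 0.001]
contact_force: [1.5, -0.9, -0.8]
grip_width: 0.0447
```

```bash
python3 go.py .6037 .1867 .1 67
```

```text
t 9.60 tcp [0.5877 0.0371 0.1081] F [ 1.5 -0.9 -0.8] w 0.0447 jaw 67.1 z [ 0.008 -0.001 -1.   ] j7 0.63
shift cm [ 4.35 14.41  0.8 ] rot [0.1 0.4 0.1]
```

Emit:
jog_arm([
  {"xyz": [4.3,14.4,0],"delta_rot": [0.1,0.4,0.1],"fingers": 1},
  {"xyz": [4.3,14.4,0],"delta_rot": [0.1,0.4,0.1],"fingers": 1},
  {"xyz": [4.3,14.4,0.5],"delta_rot": [0.1,0.4,0.1],"fingers": 1},
  {"xyz": [4.3,14.4,1.5],"delta_rot": [0.1,0.4,0.1],"fingers": 1},
  {"xyz": [4.3,14.4,2.5],"delta_rot": [0.1,0.4,0.1],"fingers": 1},
])

```text
clock: 10.02
tcp_pos: [0.6035, 0.1961, 0.0842]
orientation: [0.612, 3.08, 0.011]
contact_force: [-0.5, 0.6, -0.4]
grip_width: 0.0446
```

Emit:
jog_arm([
  {"xyz": [0,0,0],"delta_rot": [0,0,0],"fingers": 1},
  {"xyz": [0,0,0],"delta_rot": [0,0,0],"fingers": 1},
  {"xyz": [0,0,0],"delta_rot": [0,0,0],"fingers": 1},
  {"xyz": [0,0,0],"delta_rot": [0,0,0],"fingers": 1},
  {"xyz": [0,0,0],"delta_rot": [0,0,0],"fingers": 1},
])

```text
clock: 10.43
tcp_pos: [0.6041, 0.1945, 0.0848]
orientation: [0.615, 3.079, 0.011]
contact_force: [0.3, 0.2, -1.0]
grip_width: 0.0445
```

```bash
python3 go.py .6037 .1867 .08 67; cat > hv.py <<'E'
from h import *
import sys
x0,y0=290,150
f=sum(imaging.grab_frame("side").astype(float) for _ in range(2))/2
b=np.clip(f[y0:y0+60,x0:x0+75]*1.3,0,255).astype(np.uint8);s=9
b=cv2.resize(b,None,fx=s,fy=s,interpolation=2)
cv2.imwrite(f"pics/{sys.argv[1]}r.png",b)
o=r.get_obs();c=o["tcp_pos"]+[0,0,-.0046];a=np.linspace(0,2*np.pi,50)
ci=lambda cc,rr,z:np.stack([rr*np.cos(a)+cc[0],rr*np.sin(a)+cc[1],0*a+z],1)
st=np.array([.6005,.1876])
for X,col in((ci(c,.0215,c[2]),(0,255,0)),(ci(c,.023,c[2]+.018),(0,255,0)),(ci(c,.023,c[2]+.036),(0,255,0)),(ci(st,.026,.036),(0,255,255)),(ci(st,.008,.046),(255,0,255))):
    cv2.polylines(b,[((proj("side",X)-[x0,y0]+.5)*s*16).astype(np.int32)],True,col,1,shift=4)
cv2.imwrite(f"pics/{sys.argv[1]}.png",b)
E
python3 hv.py v7
```

```text
t 10.43 tcp [0.6041 0.1945 0.0848] F [ 0.3  0.2 -1. ] w 0.0445 jaw 67.4 z [ 0.004  0.006 -1.   ] j7 0.38
shift cm [-0.26 -0.74  0.48] rot [0.4 0.1 0.4]
```

View pics/v7.png

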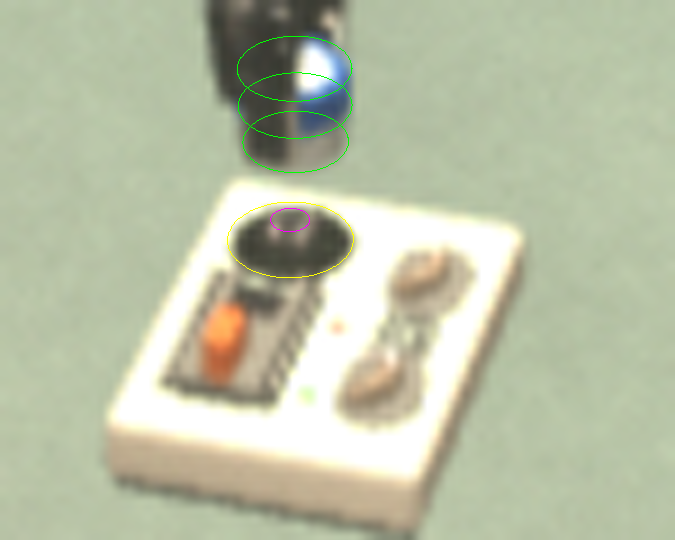

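View pics/v7r.png

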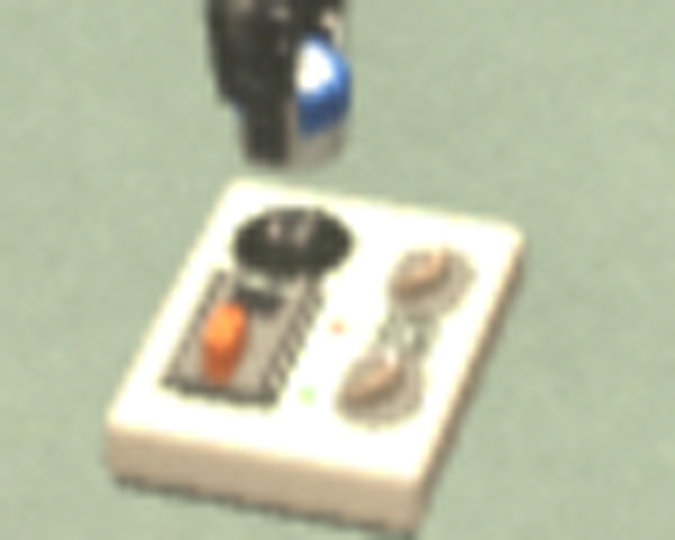

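```bash
cat > pf.py <<'E'
from h import *
f=sum(imaging.grab_frame("side").astype(float) for _ in range(5))/5
o=r.get_obs();c=o["tcp_pos"]+[0,0,-.0046]
a=np.linspace(0,2*np.pi,720)
ci=lambda cc,rr,z:np.stack([rr*np.cos(a)+cc[0],rr*np.sin(a)+cc[1],0*a+z],1)
# seat fit: dark mask soft weight
g=f.mean(2)
def soft(st):
    P=proj("side",ci(st,.026,.0355));s=8
    m=np.zeros((400*s,640*s),np.uint8);cv2.fillConvexPoly(m,((P+.5)*s*16).astype(np.int32),1,shift=4)
    return cv2.GaussianBlur(cv2.resize(m.astype(np.float32),(640,400),interpolation=cv2.INTER_AREA),(0,0),.6)
from scipy.optimize import minimize
sl=(slice(170,184),slice(312,334))
w=np.clip((190-g)/(190-55),0,1)
# ignore lock side (lower-left) : only compare where known
def E(v):
    m=soft(v);d=(np.abs(m-w)[sl]); d=np.minimum(d,.6); return d.sum()
s=minimize(E,[.601,.1873],method="Nelder-Mead",options=dict(initial_simplex=[[.601,.1873],[.605,.1873],[.601,.1913]]));print("seat side",np.round(s.x,4),s.fun)
# capsule right edge
blue=f[...,0]-f[...,2]
for z in(c[2]+.020,c[2]+.024,c[2]+.028):
    P=proj("side",ci(c,.023,z));k=P[:,0].argmax();row=int(round(P[k,1]));
    print("row",row,"pred right edge %.2f"%P[k,0],"B-R",[(x,int(blue[row,x])) for x in range(322,334)])
for z in(c[2]+.004,c[2]+.008):
    P=proj("side",ci(c,.0215,z));k=P[:,0].argmax();row=int(round(P[k,1]))
    print("row",row,"pred right edge %.2f"%P[k,0],[(x,f[row,x].astype(int).tolist()) for x in range(324,332)])
P=proj("side",ci(c,.0215,c[2]));k=P[:,1].argmax();col=int(round(P[k,0]))+2
print("bottom pred %.2f"%P[:,1].max(),[(y,int(g[y,col])) for y in range(162,173)])
E
python3 pf.py; python3 go.py
```

```text
seat side [0.6007 0.1824] 46.203247412432646
row 161 pred right edge 328.43 B-R [(322, -7), (323, 41), (324, 59), (325, 53), (326, 42), (327, 32), (328, 15), (329, -9), (330, -12), (331, -11), (332, -12), (333, -12)]
row 160 pred right edge 328.43 B-R [(322, 0), (323, 33), (324, 58), (325, 75), (326, 64), (327, 42), (328, 25), (329, -8), (330, -12), (331, -12), (332, -12), (333, -12)]
row 159 pred right edge 328.42 B-R [(322, -7), (323, -7), (324, -4), (325, 35), (326, 72), (327, 72), (328, 39), (329, -6), (330, -11), (331, -12), (332, -12), (333, -13)]
row 164 pred right edge 328.03 [(324, [87, 76, 69]), (325, [90, 83, 78]), (326, [91, 92, 88]), (327, [89, 100, 99]), (328, [110, 128, 123]), (329, [123, 144, 135]), (330, [123, 145, 136]), (331, [123, 145, 136])]
row 163 pred right edge 328.03 [(324, [88, 65, 51]), (325, [87, 66, 53]), (326, [85, 71, 61]), (327, [88, 88, 82]), (328, [110, 125, 118]), (329, [122, 144, 135]), (330, [125, 147, 137]), (331, [124, 146, 138])]
bottom pred 168.56 [(162, 72), (163, 68), (164, 77), (165, 97), (166, 110), (167, 112), (168, 118), (169, 131), (170, 142), (171, 178), (172, 201)]
t 10.78 tcp [0.6035 0.1959 0.0843] F [ 0.8  0.1 -0.4] w 0.0447 jaw 67.5 z [ 0.003  0.007 -1.   ] j7 0.38
```

```bash
python3 - <<'E'
from h import *
f=sum(imaging.grab_frame("side").astype(float) for _ in range(3))/3;g=f.mean(2)
a=np.linspace(0,2*np.pi,720)
st=np.array([.601,.1873]);P=proj("side",np.stack([.026*np.cos(a)+st[0],.026*np.sin(a)+st[1],0*a+.0355],1))
print("pred x",P[:,0].min(),P[:,0].max(),"y",P[:,1].min(),P[:,1].max())
for y in range(173,181): print(y,g[y,312:333].astype(int))
for x in(320,322,324,326): print(x,g[168:184,x].astype(int))
print("row start 168, col 312; tip pred",proj("side",[st[0],st[1],.0505]),proj("side",[st[0],st[1],.0438]))
ps=[]
for _ in range(5):
    imaging.grab_frame("side"); ps.append(r.get_obs()["tcp_pos"])
print(np.round(ps,4),r.get_obs()["clock"])
E
```

```text
pred x 314.86927801179456 328.87114299510756 y 172.0309643646298 180.46689826737557
173 [141 153 206 228 227 212 198 142 123 110  99 101 123 113 162 199 222 227
 227 217 213]
174 [145 177 223 227 204 140  94  78 103  83  77  89  99  74  78 118 201 226
 230 228 229]
175 [155 207 227 214 124  71  55  76 123  82  83 109  92  62  54  62 118 208
 228 230 229]
176 [175 224 226 181  85  53  52  65  94  77  85 106  75  55  50  54  73 157
 224 230 230]
177 [207 227 224 156  73  53  51  54  60  60  64  75  60  52  52  52  76 162
 225 230 230]
178 [224 221 219 169  86  56  53  51  51  55  55  56  54  52  53  62 114 201
 228 230 229]
179 [225 193 188 183 112  75  62  58  55  53  56  56  55  56  71 107 180 224
 230 229 226]
180 [217 161 121 142 124 112 112  91  70  70  69  89  74  84 146 181 223 230
 230 229 222]
320 [ 96 133 167 211 206 123 103 123  94  60  51  55  70  95  96  74]
322 [109 130 147 187 199  99  77  83  85  64  55  56  69 114 147 135]
324 [119 132 142 177 202 123  99  92  75  60  54  55  74  97 107 119]
326 [124 137 140 166 196 162  78  54  50  52  53  71 146 209 197 204]
row start 168, col 312; tip pred [[321.81799427 172.94820844]] [[321.84029853 174.40427825]]
[[0.6034 0.1961 0.0842]
 [0.6034 0.1961 0.0842]
 [0.6034 0.1961 0.0842]
 [0.6034 0.1961 0.0842]
 [0.6034 0.1961 0.0842]] 11.1833
```

```bash
python3 go.py .603 .186 .058 67.1
```

```text
t 11.18 tcp [0.6034 0.1961 0.0842] F [ 0.1 -0.2 -0.1] w 0.0447 jaw 67.5 z [ 0.003  0.007 -1.   ] j7 0.38
shift cm [-0.35 -0.97  2.61] rot [ 0.4 -0.   0.4]
```

Emit:
jog_arm([
  {"xyz": [-0.35,-0.97,0.5],"delta_rot": [0.4,0,0.4],"fingers": 1},
  {"xyz": [-0.35,-0.97,1.5],"delta_rot": [0.4,0,0.4],"fingers": 1},
  {"xyz": [-0.35,-0.97,2],"delta_rot": [0.4,0,0.4],"fingers": 1},
  {"xyz": [-0.35,-0.97,2.3],"delta_rot": [0.4,0,0.4],"fingers": 1},
  {"xyz": [-0.35,-0.97,2.3],"delta_rot": [0.4,0,0.4],"fingers": 1},
])

```text
clock: 11.6
tcp_pos: [0.6022, 0.1857, 0.0597]
orientation: [-0.622, -3.077, 0.001]
contact_force: [-0.5, 1.2, -0.6]
grip_width: 0.0445
```

```bash
python3 hv.py v8; python3 go.py .603 .186 .053 67.1
```

```text
t 11.70 tcp [0.6029 0.1863 0.0608] F [-0.6  0.2 -0.3] w 0.0445 jaw 67.2 z [-0.001  0.    -1.   ] j7 0.37
shift cm [-0.02 -0.02  0.78] rot [ 0.  -0.   0.1]
```

View pics/v8.png

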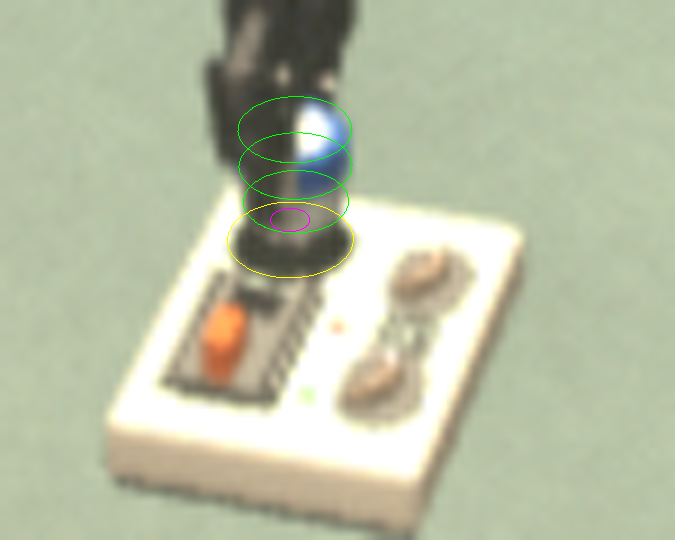

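Emit:
jog_arm([
  {"xyz": [0,0,0.2],"delta_rot": [0,0,0],"fingers": 1},
  {"xyz": [0,0,0.4],"delta_rot": [0,0,0],"fingers": 1},
  {"xyz": [0,0,0.55],"delta_rot": [0,0,0],"fingers": 1},
  {"xyz": [0,0,0.7],"delta_rot": [0,0,0],"fingers": 1},
  {"xyz": [0,0,0.8],"delta_rot": [0,0,0],"fingers": 1},
])

```text
clock: 12.12
tcp_pos: [0.6028, 0.1862, 0.0527]
orientation: [-0.622, -3.079, -0.0]
contact_force: [0.5, 0.3, -0.7]
grip_width: 0.0446
```

```bash
 python3 go.py .603 .186 .053 67.1
```

```text
t 12.12 tcp [0.6028 0.1862 0.0527] F [ 0.5  0.3 -0.7] w 0.0446 jaw 67.2 z [-0.001  0.    -1.   ] j7 0.36
shift cm [-0.02 -0.01 -0.03] rot [ 0.  -0.   0.1]
```

Emit:
jog_arm([
  {"xyz": [0,0,0.05],"delta_rot": [0,0,0],"fingers": 1},
  {"xyz": [0,0,0.1],"delta_rot": [0,0,0],"fingers": 1},
  {"xyz": [0,0,0.15],"delta_rot": [0,0,0],"fingers": 1},
  {"xyz": [0,0,0.2],"delta_rot": [0,0,0],"fingers": 1},
  {"xyz": [0,0,0.2],"delta_rot": [0,0,0],"fingers": 1},
])

```text
clock: 12.53
tcp_pos: [0.603, 0.1862, 0.0511]
orientation: [-0.622, -3.079, -0.0]
contact_force: [-0.9, -1.4, 3.9]
grip_width: 0.0445
```

```bash
 python3 go.py .603 .186 .053 67.1
```

```text
t 12.53 tcp [0.603  0.1862 0.0511] F [-0.9 -1.4  3.9] w 0.0445 jaw 67.2 z [-0.  0. -1.] j7 0.36
shift cm [-0.01 -0.02 -0.19] rot [ 0.  -0.   0.1]
```

Emit:
jog_arm([
  {"xyz": [0,0,0.1],"delta_rot": [0,0,0],"fingers": 1},
  {"xyz": [0,0,0.15],"delta_rot": [0,0,0],"fingers": 1},
  {"xyz": [0,0,0.2],"delta_rot": [0,0,0],"fingers": 1},
  {"xyz": [0,0,0.2],"delta_rot": [0,0,0],"fingers": 1},
  {"xyz": [0,0,0.2],"delta_rot": [0,0,0],"fingers": 1},
])

```text
clock: 12.95
tcp_pos: [0.6035, 0.1863, 0.0503]
orientation: [0.622, 3.078, 0.0]
contact_force: [-2.6, -1.9, 9.7]
grip_width: 0.0448
```

```bash
 python3 go.py .603 .186 .053 67.1
```

```text
t 12.95 tcp [0.6035 0.1863 0.0503] F [-2.6 -1.9  9.7] w 0.0448 jaw 67.1 z [ 0.001  0.    -1.   ] j7 0.36
shift cm [ 0.03 -0.05 -0.27] rot [0. 0. 0.]
```

Emit:
jog_arm([
  {"xyz": [0.04,-0.05,0.15],"delta_rot": [0,0,0],"fingers": 1},
  {"xyz": [0.04,-0.05,0.2],"delta_rot": [0,0,0],"fingers": 1},
  {"xyz": [0.04,-0.05,0.25],"delta_rot": [0,0,0],"fingers": 1},
  {"xyz": [0.04,-0.05,0.25],"delta_rot": [0,0,0],"fingers": 1},
  {"xyz": [0.04,-0.05,0.25],"delta_rot": [0,0,0],"fingers": 1},
])

```text
clock: 13.37
tcp_pos: [0.6033, 0.1862, 0.0489]
orientation: [0.622, 3.077, 0.001]
contact_force: [-1.8, -1.0, 8.8]
grip_width: 0.0448
```

```bash
 python3 go.py .603 .186 .053 67.1
```

```text
t 13.37 tcp [0.6033 0.1862 0.0489] F [-1.8 -1.   8.8] w 0.0448 jaw 67.1 z [ 0.002  0.    -1.   ] j7 0.36
shift cm [ 0.02 -0.03 -0.41] rot [0.  0.1 0. ]
```

Emit:
jog_arm([
  {"xyz": [0.02,-0.03,0.15],"delta_rot": [0,0,0],"fingers": 1},
  {"xyz": [0.02,-0.03,0.2],"delta_rot": [0,0,0],"fingers": 1},
  {"xyz": [0.02,-0.03,0.25],"delta_rot": [0,0,0],"fingers": 1},
  {"xyz": [0.02,-0.03,0.3],"delta_rot": [0,0,0],"fingers": 1},
  {"xyz": [0.02,-0.03,0.3],"delta_rot": [0,0,0],"fingers": 1},
])

```text
clock: 13.78
tcp_pos: [0.6026, 0.186, 0.0452]
orientation: [0.622, 3.078, 0.001]
contact_force: [1.0, 1.0, -4.2]
grip_width: 0.0448
```

```bash
 python3 go.py .603 .186 .053 67.1; python3 hv.py v9
```

```text
t 13.78 tcp [0.6026 0.186  0.0452] F [ 1.   1.  -4.2] w 0.0448 jaw 67.2 z [ 0.001  0.    -1.   ] j7 0.36
shift cm [-0.03  0.02 -0.78] rot [0.  0.1 0.1]
```

View pics/v9.png

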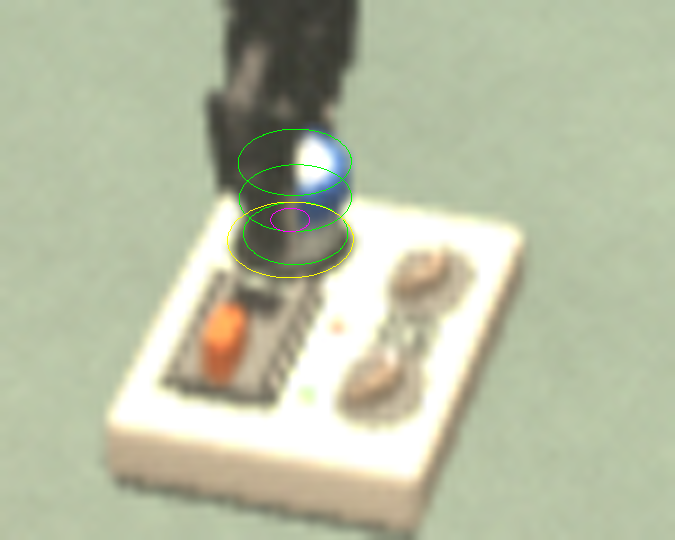

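Emit:
jog_arm([
  {"xyz": [0,0,0.15],"delta_rot": [0,0,0],"fingers": 1},
  {"xyz": [0,0,0.25],"delta_rot": [0,0,0],"fingers": 1},
  {"xyz": [0,0,0.35],"delta_rot": [0,0,0],"fingers": 1},
  {"xyz": [0,0,0.45],"delta_rot": [0,0,0],"fingers": 1},
  {"xyz": [0,0,0.45],"delta_rot": [0,0,0],"fingers": 1},
])

```text
clock: 14.3
tcp_pos: [0.6028, 0.1861, 0.0407]
orientation: [0.622, 3.078, 0.001]
contact_force: [-0.2, 0.1, -0.5]
grip_width: 0.0443
```

```bash
 python3 go.py .603 .186 .053 67.1
```

```text
t 14.30 tcp [0.6028 0.1861 0.0407] F [-0.2  0.1 -0.5] w 0.0443 jaw 67.2 z [ 0.001  0.    -1.   ] j7 0.35
shift cm [-0.02  0.   -1.23] rot [0.  0.1 0.1]
```

Just at the seat height; now press.

Emit:
jog_arm([
  {"xyz": [0,0,0.05],"delta_rot": [0,0,0],"fingers": 1},
  {"xyz": [0,0,0.1],"delta_rot": [0,0,0],"fingers": 1},
  {"xyz": [0,0,0.12],"delta_rot": [0,0,0],"fingers": 1},
  {"xyz": [0,0,0.12],"delta_rot": [0,0,0],"fingers": 1},
  {"xyz": [0,0,0.12],"delta_rot": [0,0,0],"fingers": 1},
])

```text
clock: 14.72
tcp_pos: [0.6029, 0.186, 0.0406]
orientation: [0.622, 3.077, 0.0]
contact_force: [-3.5, -2.4, 8.6]
grip_width: 0.0444
```

```bash
 python3 go.py .603 .186 .053 67.1; python3 hv.py v10; python3 go.py
```

```text
t 14.72 tcp [0.6029 0.186  0.0406] F [-3.5 -2.4  8.6] w 0.0444 jaw 67.1 z [ 0.002 -0.    -1.   ] j7 0.35
shift cm [-0.01  0.01 -1.24] rot [0.  0.1 0. ]
t 14.82 tcp [0.6029 0.186  0.0406] F [-3.5 -1.5  9.3] w 0.0445 jaw 67.1 z [ 0.002 -0.    -1.   ] j7 0.35
```

View pics/v10.png

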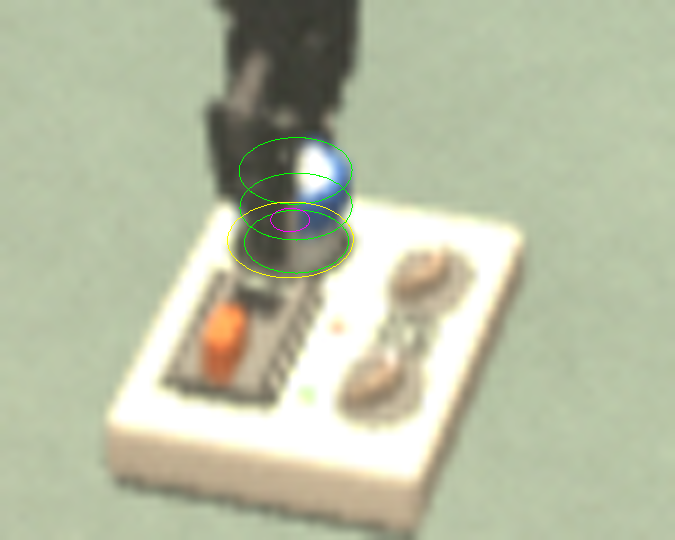

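Emit:
jog_arm([
  {"xyz": [0.03,-0.02,0.14],"delta_rot": [0,0,0],"fingers": 1},
  {"xyz": [0.03,-0.02,0.14],"delta_rot": [0,0,0],"fingers": 1},
  {"xyz": [0.03,-0.02,0.14],"delta_rot": [0,0,0],"fingers": 1},
  {"xyz": [0.03,-0.02,0.14],"delta_rot": [0,0,0],"fingers": 1},
  {"xyz": [0.03,-0.02,0.14],"delta_rot": [0,0,0],"fingers": 1},
])

```text
clock: 15.23
tcp_pos: [0.6029, 0.186, 0.0406]
orientation: [0.622, 3.076, -0.0]
contact_force: [-3.3, -2.1, 9.8]
grip_width: 0.0445
```

Emit:
jog_arm([
  {"xyz": [0.03,-0.02,0.14],"delta_rot": [0,0,0],"fingers": 1},
  {"xyz": [0.03,-0.02,0.14],"delta_rot": [0,0,0],"fingers": 1},
  {"xyz": [0.03,-0.02,0.14],"delta_rot": [0,0,0],"fingers": 1},
  {"xyz": [0.03,-0.02,0.14],"delta_rot": [0,0,0],"fingers": 1},
  {"xyz": [0.03,-0.02,0.14],"delta_rot": [0,0,0],"fingers": 1},
])

```text
clock: 15.65
tcp_pos: [0.6029, 0.186, 0.0406]
orientation: [0.622, 3.075, -0.001]
contact_force: [-2.5, -2.2, 10.8]
grip_width: 0.0446
```

```bash
python3 - <<'E'
from h import *
for i in range(60):
    f=imaging.grab_frame("side")
    if i%10==9:
        o=r.get_obs();print(round(o["clock"],2),np.round(o["contact_force"],1),np.round(o["tcp_pos"],4),round(o["grip_width"],4))
t=imaging.grab_frame("top")
cv2.imwrite("pics/fin.png",cv2.resize(np.hstack([t[120:330,190:430],f[120:330,230:470]]),None,fx=1.6,fy=1.6))
print(imaging.tip_of("side","saucer")[:1], np.degrees(np.arccos(-R.from_rotvec(r.get_obs()["orientation"]).as_matrix()[2,2])))
E
```

```text
16.15 [-3.4 -2.1 11.2] [0.6029 0.1859 0.0406] 0.0442
16.65 [-3.6 -2.3  9.9] [0.6029 0.186  0.0406] 0.0444
17.15 [-4.  -1.9 10.3] [0.6029 0.186  0.0406] 0.0446
17.65 [-3.4 -1.8  9.7] [0.6029 0.186  0.0406] 0.0444
18.15 [-2.8 -1.6 10. ] [0.6029 0.186  0.0406] 0.0443
18.65 [-2.8 -3.  10.7] [0.6029 0.186  0.0406] 0.044
[{'position': [320.6, 256.6], 'conf': 0.58}] 0.24455018629051928
```

View pics/fin.png

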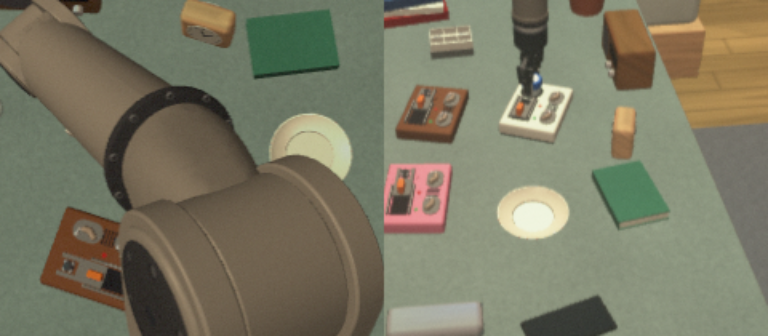

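```bash
python3 -c "
from bench import r
print(r.hand_in()); print(r.get_obs()['contact_force'])"
```

```text
the job is handed in; nothing more can be done
None
the job is handed in; nothing more can be done
```

The dryer is ready for the night and the job is handed in, with the capsule clicked onto the stud and the arm still pressing it down.

- **Lock:** I gripped the white dryer's orange lock and slid it 45 mm to its end stop. It would not move further when pushed harder. A top-camera picture taken before I fetched the capsule showed the grip at the open end and the fork clear of the stud.
- **Capsule:** I lifted it off the saucer and lowered it onto the stud. It met the balls about 10.5 mm above its final height (11 mm expected). It resisted with up to about 10 N, then gave way and stopped firmly at the height calculated for flush on the seat.
- **Final press:** The last readings, over 3 s before handing in at about 18.7 s, were a steady 10–11 N downward with 3–5 N sideways. The tool was tilted 0.24° and the grip had not slipped.
- **Everything else:** In the final side picture the saucer looked unmoved, and I saw no sign that anything else had shifted.

**Checks that disagreed:** The two cameras differed by about 2–3 mm on where the stud is. I aimed between them, using the capsule held above the stud to line up, and that was close enough. The final top picture could not confirm the fit because the arm blocked the view, so flushness rests on the height, the force and the side picture.

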